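Set up a filter crucible on a suction flask

TASK

Get the filtration set ready: stand the white crucible holder foot-down in the rubber collar in the neck of the clamped filter flask, press it down until the collar has gone fully home on the glass rim, and bed it there with a firm push of about 20 N so that it will hold vacuum. Then set the porcelain crucible upright in the holder's tapered seat and bed it with a light push of about 8 N so that it sits centred and level. Push no harder, for glass and porcelain crack, and leave the other things on the bench where they are.

Things in the scene. Friction and masses are not known exactly. Their poses are not given: they have to be found in the camera images.
- filter_flask: a clear glass conical filter flask (96 mm wide at the foot, neck 54 mm outside) clamped by its neck to a low fixed stand: grey base plate 176 x 120 x 8 mm, steel rod 186 mm tall standing 88 mm from the flask's axis in the flask's +x, so behind it. Fixed; will not move. Origin: on the flask's axis at table level; z up. The glass rim is 143 mm above the origin.
- flask_rim (a point): centre of the flask's glass rim, 143 mm above the table. The collar's flange comes to rest on it: a dead stop. Once it is home the push rises steeply. A straight push of 18 to 22 N on the holder beds the taper tight; from 23 N the wedging cracks the glass.
- collar_mouth (a point): centre of the upper face (mouth) of the black rubber collar in the flask's neck; moves with it. Flange 59 mm wide, 6 mm thick; bore 44 mm at the mouth, 31 mm 20 mm lower. It starts 7 to 10 mm proud (mouth 13 to 16 mm above the rim); home, the mouth is 6 mm above the rim. It slides down only under a push of 11 to 12 N and stays where it is left.
- holder: white smooth plastic crucible holder, loose, 60 mm tall, about 0.12 kg, standing on its foot. Origin: centre of its underside; z up. Tapered foot: 26 mm wide at the bottom, 46 mm wide at 31 mm height; above that, from 35 to 60 mm height, a cylindrical cup 54 mm wide (the grip). Nested in the collar its underside lies 28 mm below the collar's mouth, its top 32 mm above it.
- holder_seat (a point): centre of the holder's upper rim, 60 mm above its origin. Below it the tapered seat for the crucible narrows from 39.5 mm at the rim to 28 mm, 14.5 mm lower.
- crucible: white porcelain crucible, loose, 24 g, hollow, open above, 32 mm tall; 43 mm wide at its rim, 38 mm at 18 mm height, 27 mm at 4 mm height. Origin: centre of its underside; z up. Bedded, its underside lies 40 mm above the holder's and its upper 12 mm stand out of the holder to be held. A straight push of 6 to 8.5 N beds it; from 9.5 N it chips.
- crucible_rim (a point): centre of the crucible's rim, 32 mm above its origin
- crucible_lid: bystander: white crucible lid with a small knob, 44 mm wide, 13 mm tall, lying on the bench; origin at its underside. Loose; not used.
- tape_reel: bystander: white reel of tape, 52 mm wide, 15 mm tall, lying flat; origin at its underside. Loose.
- vial_1: bystander: small capped sample vial, 21 mm wide, 50 mm tall; origin at its foot. Loose.
- vial_2: bystander: small capped sample vial, as above
- vial_3: bystander: small capped sample vial, as above
- awl: bystander: awl with a black handle, 155 mm long, lying on the bench. Loose.
Not all that is in view belongs to the job. Several things look just like the crucible: the one meant starts farthest to the robot's left.

How it is judged:
On the way, in this order (a step that is already met when the one before it is completed fails the run):
1. the holder is nested in the collar and the collar is pressed home with a firm push (over 29 N summed round the taper, reached with a straight push of 15 to 17.5 N) (z of collar_mouth in the frame of flask_rim below 0.0075 m and z of holder in the frame of collar_mouth between -0.032 and -0.0245 m and horizontal distance between holder and collar_mouth below 0.004 m and angle between holder's own z axis and vertical below 0.1 rad and contact force between holder and filter_flask above 29 N), for 0.2 s.
2. the crucible is bedded in the holder's seat with a light push (over 9 N summed round the taper, reached with a straight push of 4.5 to 6 N) (z of crucible in the frame of holder between 0.037 and 0.0435 m and horizontal distance between crucible_rim and holder_seat below 0.004 m and angle between crucible's own z axis and vertical below 0.1 rad and contact force between crucible and holder above 9 N), for 0.2 s.
At the end, for the whole second after the job is handed in: The collar is home (flange within 1.5 mm of the glass rim); the holder is nested in it, the crucible is bedded in the holder (underside 38 to 42 mm above the holder's); each is upright within 3 degrees and centred within 2 mm, released and at rest (z of collar_mouth in the frame of flask_rim below 0.0075 m and z of holder in the frame of collar_mouth between -0.031 and -0.0258 m and horizontal distance between holder and collar_mouth below 0.002 m and angle between each of holder, crucible's own z axis and vertical below 0.05 rad and z of crucible in the frame of holder between 0.038 and 0.042 m and horizontal distance between crucible_rim and holder_seat below 0.002 m and linear speed of each of holder, crucible below 0.02 m/s); the robot touches nothing.
It fails at once if the holder is wedged so hard into the collar that the glass would crack (over 45 N summed round the taper, reached with a straight push of 23 to 27 N) (contact force between holder and filter_flask above 45 N).
It fails at once if the crucible is forced into the holder (over 19 N summed round the taper, reached with a straight push of 9.5 to 12 N) (contact force between crucible and holder above 19 N).
It fails at once if a bystander is moved by more than 30 mm (distance of any of crucible_lid, tape_reel, vial_1, vial_2, vial_3, awl from where it was at the start of the episode above 0.03 m).
It also fails if it takes over 72 s, if anything falls off the work surface, if the arm or the gripper's body presses on something with over 40 N, if the wrist force passes 120 N, or if a joint passes its speed limit or range.

ROBOT

A 6-joint arm with a two-finger parallel gripper is mounted at the origin on a cart in front of the work surface, level with it; the furniture and walls round the work are solid. World frame = base frame: x ahead of the robot, y to its left, z up, the work surface at z = 0. Lengths are in m, angles in rad, forces in N, time in s.
With the tool pointing down it reaches from about 0.35 to 0.775 m from the base axis. Payload 5.5 kg.
Tool frame: the origin (TCP) lies at the very end of the fingers, on their centre line; the grasp point (between the pads) lies 19 mm behind it; z points along the fingers, y is the line along which they close (so a half turn about z gives the same grasp; the last joint's range is limited). The gripper opens to 85 mm and grips with 20 to 120 N. Pads are 22 mm wide; open, the fingers measure 114 mm over their backs; the gripper's body (76 mm by 85 mm) begins 54 mm behind the grasp point. The pads swing forward as they close: fully open they stand 13 mm farther back than shut.
Start: joints at [-1.478, 0.313, 0.046, 1.304, 0, 1.431], TCP at [0.133, -0.56, 0.195] pointing down, gripper open.
Joint ranges: [-2.76, 2.76], [-0.86, 1.69], [-1.03, 1.26], [-2.2, 2.34], [-1.47, 1.5], [-3.14, 3.14]. Speed limits (rad/s): [2.57, 2.57, 3.14, 3.14, 3.14, 3.14].

INTERFACE

Orientations are given as a unit quaternion [w, x, y, z].
In Python, from workcell import get_state, read_camera, calibration, hand_in gives the robot as it stands.
- The arm moves only by the tool drive_tool, never from a script. Its argument "deltas" is a list that holds one entry, the list of rows, each a list of 7 numbers: the closure in counts, from 0 (fully open) to 255 (shut), then the shift along the tool's x, y, z in m, then the turn, a rotation vector about the tool's x, y, z in degrees. A call has 1 to 12 rows; each row is the pose to reach, as a shift and turn from the pose commanded when the call began, along the tool's axes at that moment; what a row does not reach only later rows make up. A row lasts 1/8 s, in which the tool goes at most 62.5 mm and 10.7 degrees, less where a joint would pass 70% of its speed; a pose out of reach is approached as far as the arm can. A call with a gripper value outside its range is refused whole. The fingers move at their own pace and stop on an object; "newtons" is the grip in N (left out, the last holds). Time passes only in rows, so rows that repeat a pose let the fingers close. It gives the time, the measured TCP pose, the force, the opening and the grip force at its end, in the units of the state.
- get_state(): the state, without advancing time (a new reading comes with each control period).
- read_camera(name): name is "scene" or "top"; returns (picture, depth): 400x640x3 uint8, red, green, blue; 400x640 float32, m along the optical axis (not along the pixel's ray), 0 where there is no reading.
- calibration(name): a dict with "mtx" (3x3 intrinsics, pixels), "world_from_camera" (4x4, takes a point from camera to world coordinates). Camera axes: x right, y up, looking along -z (the intrinsics and any distortion apply to the point x, -y, -z); pixel columns grow to the right and rows downward; lengths in m; the calibration is good to about 2 mm. A picture is of the moment at which its call begins. calibration takes no time and is no camera call.
- hand_in(): hands the job in; it is judged then, once.
The state is a dict: "clock": time; "joint_pos": joint angles; "qvel": joint speeds; "tau": joint torques, N m; "tcp_pos": TCP position; "orientation": TCP orientation; "wrist_force": force on the tool from outside, world axes, zero at the start; "ft_torque": the same for the moment, N m; "finger_gap": finger opening in m; "grip_force": force on a finger pad.
Only numpy, scipy, OpenCV 4.12 (cv2) and the standard library are available. Lean on these libraries where they do the work, as an engineer would, in place of code of your own. Each camera call takes 0.05 s, during which the arm holds its last target. There are 200 camera calls.

## Working session

There is one attempt and no reset: what is moved stays moved. The work goes in short steps, Python scripts to look and compute and a tool call to move; the robot and the scene stay as the last step left them, time stands still between calls to the robot, and variables do not carry over. Pictures are saved under pics/ and viewed, at most 10 in all, crops included, and the job is handed in when it is done.

Besides the shell and the picture viewer there is one more tool, called after ">>>" as name(argument=value, ...) on one line, values as JSON. drive_tool: Moves the arm, as the interface text tells. Its arguments: {"type":"object","properties":{"deltas":{"type":"array","items":{"type":"array","items":{"type":"array","items":{"type":"number"}}}},"newtons":{"type":"number"}},"required":["deltas"]}

```bash
mkdir -p pics; cat > h.py <<'E'
import numpy as np, cv2
from workcell import *
def pts(name, depth):
    c=calibration(name);K=np.array(c["mtx"]);T=np.array(c["world_from_camera"])
    v,u=np.mgrid[0:400,0:640]
    x=(u-K[0,2])/K[0,0]*depth;y=(v-K[1,2])/K[1,1]*depth
    P=np.stack([x,-y,-depth,np.ones_like(depth)],-1)@T.T
    return P[...,:3]
def ray(name,u,v,z):
    c=calibration(name);K=np.array(c["mtx"]);T=np.array(c["world_from_camera"])
    d=T[:3,:3]@np.array([(u-K[0,2])/K[0,0],-(v-K[1,2])/K[1,1],-1]);o=T[:3,3]
    return o+d*(z-o[2])/d[2]
def grab(tag):
    o={}
    for n in("scene","top"):
        p,d=read_camera(n);cv2.imwrite(f"pics/{tag}_{n}.png",p[...,::-1]);o[n]=(p,d);np.savez(f"/tmp/{tag}_{n}.npz",p=p,d=d)
    return o
E
python3 - <<'E'
from h import *
grab("a")
for n in("scene","top"):print(n,calibration(n))
print(get_state())
E
```

```text
scene {'mtx': array([[441.10991658,   0.        , 319.39943811],
       [  0.        , 441.10991658, 195.77510857],
       [  0.        ,   0.        ,   1.        ]]), 'world_from_camera': array([[-0.79524912,  0.31659925, -0.51705295, -0.13407502],
       [-0.60614461, -0.43339014,  0.66690456,  0.86668124],
       [-0.01294416,  0.84376412,  0.53655806,  0.81803188],
       [ 0.        ,  0.        ,  0.        ,  1.        ]])}
top {'mtx': array([[393.10554822,   0.        , 317.33257203],
       [  0.        , 393.10554822, 200.41510154],
       [  0.        ,   0.        ,   1.        ]]), 'world_from_camera': array([[-0.01728839,  0.99349003, -0.11259965,  0.41089036],
       [-0.99962865, -0.01480211,  0.02287942,  0.00490726],
       [ 0.02106376,  0.11295339,  0.99337699,  1.06648011],
       [ 0.        ,  0.        ,  0.        ,  1.        ]])}
{'clock': 0.1, 'joint_pos': array([-1.47757908e+00,  3.13995277e-01,  4.51078777e-02,  1.30361670e+00,
        8.56624062e-06,  1.43121695e+00]), 'qvel': array([0.000298  , 0.00097395, 0.00235843, 0.00208845, 0.00011857,
       0.00170467]), 'tau': array([ 2.41399379e-03, -4.81726885e+01,  2.99242598e+01,  1.28439622e-02,
       -1.78183109e-04, -4.24933390e-06]), 'tcp_pos': array([ 0.13260883, -0.55897007,  0.19456454]), 'orientation': array([-8.53558178e-04,  9.93233000e-01,  1.16135604e-01,  2.40742001e-05]), 'wrist_force': array([-0.73477805,  0.69409697, -0.11949963]), 'ft_torque': array([ 0.02393112, -0.01603787, -0.00525224]), 'grip_force': 0.0, 'finger_gap': 0.08565318493215884}
```

View pics/a_top.png

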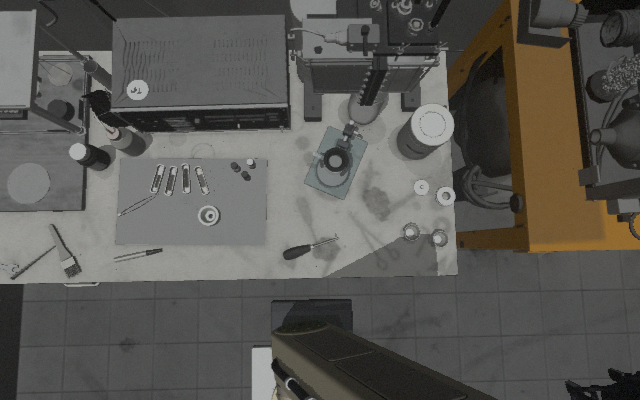

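View pics/a_scene.png

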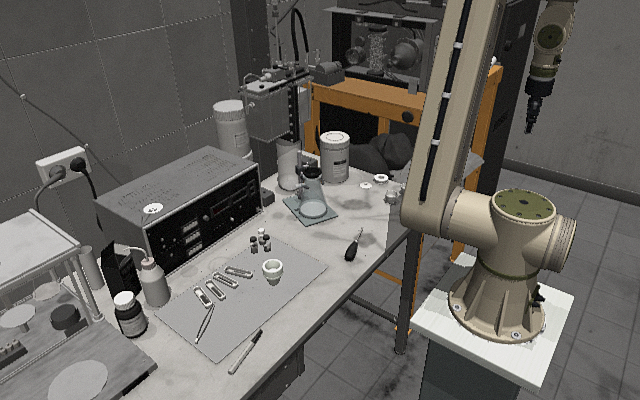

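```bash
python3 - <<'E'
from h import *
t=cv2.imread("pics/a_top.png");s=cv2.imread("pics/a_scene.png")
a=cv2.resize(t[170:260,390:470],(400,450),interpolation=cv2.INTER_CUBIC)
b=cv2.resize(s[165:210,350:405],(390,319),interpolation=cv2.INTER_CUBIC)
c=np.zeros((600,800,3),np.uint8);c[:450,:400]=a;c[:319,405:795]=b
e=cv2.resize(t[140:190,300:370],(350,250),interpolation=cv2.INTER_CUBIC);c[330:580,410:760]=e
cv2.imwrite("pics/c1.png",cv2.convertScaleAbs(c,alpha=1.4))
d=np.load("/tmp/a_top.npz")["d"];P=pts("top",d)
for n,u,v in [("holder",208,215),("vial",235,166),("vial",245,175),("vial",250,162),("o1",421,187),("o2",445,197),("o3",411,231),("o4",439,238),("collar",335,160),("disc",137,90),("awl",295,252)]:
    w=P[v-8:v+9,u-8:u+9].reshape(-1,3); print(n,P[v,u].round(3),"zmax",np.percentile(w[:,2],[5,50,95]).round(3), "ray.03",ray("top",u,v,.03).round(3))
E
```

```text
holder [0.493 0.266 0.042] zmax [0.028 0.055 0.066] ray.03 [0.494 0.269 0.03 ]
vial [0.619 0.195 0.055] zmax [-0.     0.005  0.055] ray.03 [0.624 0.199 0.03 ]
vial [0.594 0.168 0.057] zmax [0.001 0.005 0.054] ray.03 [0.599 0.173 0.03 ]
vial [0.629 0.156 0.055] zmax [-0.002  0.003  0.055] ray.03 [0.634 0.159 0.03 ]
o1 [ 0.563 -0.303  0.011] zmax [-0.003  0.002  0.007] ray.03 [ 0.56  -0.297  0.03 ]
o2 [ 0.536 -0.373 -0.004] zmax [-0.002  0.013  0.018] ray.03 [ 0.532 -0.361  0.03 ]
o3 [ 0.444 -0.272  0.004] zmax [-0.002  0.006  0.031] ray.03 [ 0.443 -0.265  0.03 ]
o4 [ 0.424 -0.348  0.002] zmax [-0.002  0.005  0.032] ray.03 [ 0.424 -0.339  0.03 ]
collar [ 0.64  -0.069  0.016] zmax [0.012 0.14  0.158] ray.03 [ 0.637 -0.068  0.03 ]
disc [0.769 0.391 0.197] zmax [0.194 0.198 0.201] ray.03 [0.837 0.465 0.03 ]
awl [0.394 0.042 0.023] zmax [-0.003  0.018  0.024] ray.03 [0.394 0.042 0.03 ]
```

View pics/c1.png

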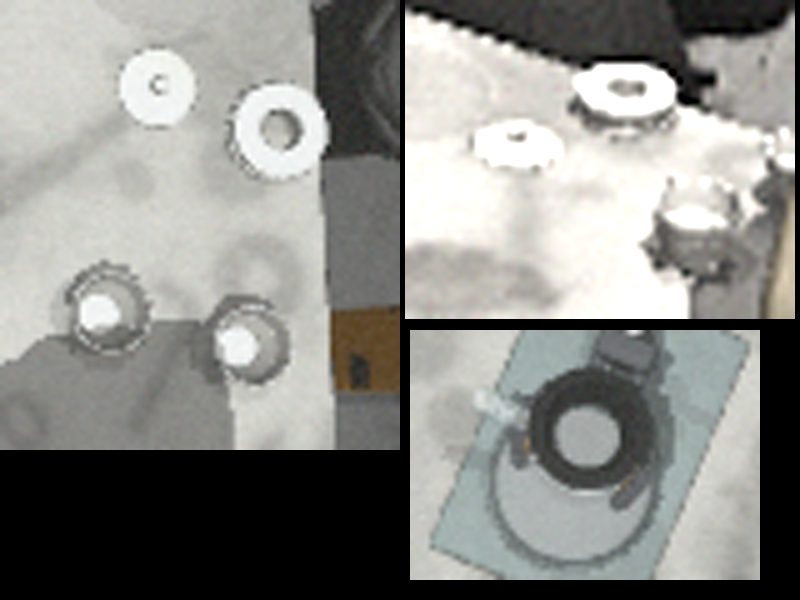

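Crop: lid (421,187), reel (445,197), two crucibles at (411,231) and (439,238); collar at (335,160), holder at (208,215). Candidates for the crucible are (411,231), y≈-0.27, and (439,238), y≈-0.34; the disc at (137,90) is on the instrument. The one farthest left is (411,231).

```bash
cat >> h.py <<'E'
def circ(name,img,d,c,half,zlo,zhi,zpl,wmin=None):
    """world circle of the object with heights in [zlo,zhi] about world xy c, rim at zpl"""
    P=pts(name,d); m=((P[...,2]>zlo)&(P[...,2]<zhi)&(np.hypot(P[...,0]-c[0],P[...,1]-c[1])<half)&(d>0)).astype(np.uint8)
    if wmin is not None: m&=(img.min(-1)>wmin).astype(np.uint8)
    cs,_=cv2.findContours(m,cv2.RETR_EXTERNAL,cv2.CHAIN_APPROX_NONE)
    if not cs:return None
    k=max(cs,key=cv2.contourArea)[:,0,:]
    (eu,ev),ax,an=cv2.fitEllipse(cv2.convexHull(k))
    W=np.array([ray(name,u,v,zpl)[:2] for u,v in k])
    (x,y),r=cv2.minEnclosingCircle(W.astype(np.float32))
    A=np.c_[2*W,np.ones(len(W))];s=np.linalg.lstsq(A,(W**2).sum(1),rcond=None)[0]
    return dict(n=int(m.sum()),ell=ray(name,eu,ev,zpl)[:2].round(4),px=(round(eu),round(ev)),mec=np.round([x,y,2*r],4),lsq=np.round([s[0],s[1],2*np.sqrt(s[2]+s[0]**2+s[1]**2)],4),z=np.percentile(P[...,2][m>0],[10,50,90]).round(4))
E
python3 - <<'E'
from h import *
for n in("top","scene"):
    f=np.load(f"/tmp/a_{n}.npz");p,d=f["p"],f["d"]
    print(n)
    print("holder",circ(n,p,d,(.49,.267),.05,.05,.08,.06))
    print("cruc",circ(n,p,d,(.444,-.267),.035,.02,.045,.032))
    print("cruc2",circ(n,p,d,(.424,-.342),.035,.02,.045,.032))
    print("collar",circ(n,p,d,(.63,-.065),.045,.145,.175,.157))
f=np.load("/tmp/a_top.npz");p=f["p"].astype(int);d=f["d"];P=pts("top",d)
# base plate: greenish pixels near flask at z=8mm ; rod: high points
m=((p[...,2]-p[...,0]>8)&(np.hypot(P[...,0]-.63,P[...,1]+.07)<.15)).astype(np.uint8)
W=[ray("top",u,v,.008)[:2] for v,u in np.argwhere(m)]
print("plate",cv2.minAreaRect(np.array(W,np.float32)),len(W))
q=P[(P[...,2]>.155)&(np.hypot(P[...,0]-.63,P[...,1]+.065)<.14)&(np.hypot(P[...,0]-.63,P[...,1]+.065)>.045)];print("high",len(q),q[:,:].mean(0),np.percentile(q[:,2],[5,50,95]))
E
```

```text
top
holder {'n': 271, 'ell': array([0.4911, 0.2597]), 'px': (209, 215), 'mec': array([0.4909, 0.2598, 0.0567]), 'lsq': array([0.4913, 0.2599, 0.0532]), 'z': array([0.0536, 0.0622, 0.0655])}
cruc {'n': 74, 'ell': array([ 0.4404, -0.2668]), 'px': (412, 232), 'mec': array([ 0.4404, -0.2668,  0.0431]), 'lsq': array([ 0.4404, -0.2666,  0.0407]), 'z': array([0.022 , 0.0289, 0.0325])}
cruc2 {'n': 79, 'ell': array([ 0.4218, -0.3411]), 'px': (440, 239), 'mec': array([ 0.4217, -0.3408,  0.0437]), 'lsq': array([ 0.4216, -0.3404,  0.0388]), 'z': array([0.0215, 0.0275, 0.0331])}
collar {'n': 274, 'ell': array([ 0.612 , -0.0611]), 'px': (336, 159), 'mec': array([ 0.6111, -0.0608,  0.0584]), 'lsq': array([ 0.6121, -0.061 ,  0.0549]), 'z': array([0.1488, 0.1557, 0.158 ])}
scene
holder {'n': 263, 'ell': array([0.4877, 0.2667]), 'px': (272, 267), 'mec': array([0.4879, 0.2673, 0.0703]), 'lsq': array([0.4883, 0.2657, 0.0597]), 'z': array([0.0525, 0.0602, 0.0641])}
cruc {'n': 77, 'ell': array([ 0.437 , -0.2573]), 'px': (391, 194), 'mec': array([ 0.4375, -0.2564,  0.0585]), 'lsq': array([ 0.4376, -0.2581,  0.0483]), 'z': array([0.0219, 0.0263, 0.0319])}
cruc2 {'n': 27, 'ell': array([ 0.4287, -0.3262]), 'px': (403, 186), 'mec': array([ 0.4244, -0.3292,  0.0474]), 'lsq': array([ 0.4233, -0.3304,  0.0349]), 'z': array([0.0232, 0.0271, 0.0312])}
collar {'n': 121, 'ell': array([ 0.609 , -0.0536]), 'px': (311, 171), 'mec': array([ 0.6097, -0.0529,  0.0649]), 'lsq': array([ 0.6102, -0.0539,  0.0499]), 'z': array([0.1479, 0.1542, 0.1566])}
plate ((0.6356226801872253, -0.07090659439563751), (0.11506153643131256, 0.17136037349700928), 66.02108764648438) 353
high 4463 [ 0.74304451 -0.07624711  0.35046694] [0.23440261 0.37710048 0.43598736]
```

>>> drive_tool(deltas=[[[0,0.374,-0.332,-0.055,0,0,-76.65],[0,0.374,-0.332,-0.055,0,0,-76.65],[0,0.374,-0.332,-0.055,0,0,-76.65],[0,0.374,-0.332,-0.055,0,0,-76.65],[0,0.374,-0.332,-0.055,0,0,-76.65],[0,0.374,-0.332,-0.055,0,0,-76.65],[0,0.374,-0.332,-0.055,0,0,-76.65],[0,0.374,-0.332,-0.055,0,0,-76.65],[0,0.374,-0.332,-0.055,0,0,-76.65],[0,0.374,-0.332,-0.055,0,0,-76.65],[0,0.374,-0.332,-0.055,0,0,-76.65],[0,0.374,-0.332,-0.055,0,0,-76.65]]])

```text
clock: 1.6
tcp_pos: [0.4192, -0.1514, 0.2502]
orientation: [-0.0, 0.708, 0.706, -0.0]
wrist_force: [0.3, 0.0, 0.3]
finger_gap: 0.0855
grip_force: 0.0
```

>>> drive_tool(deltas=[[[0,0.41,0.071,0.1,0,0,0],[0,0.41,0.071,0.1,0,0,0],[0,0.41,0.071,0.1,0,0,0],[0,0.41,0.071,0.1,0,0,0],[0,0.41,0.071,0.1,0,0,0],[0,0.41,0.071,0.1,0,0,0],[0,0.41,0.071,0.1,0,0,0],[0,0.41,0.071,0.1,0,0,0],[0,0.41,0.071,0.15,0,0,0],[0,0.41,0.071,0.19,0,0,0],[0,0.41,0.071,0.218,0,0,0],[0,0.41,0.071,0.218,0,0,0]]])

```text
clock: 3.1
tcp_pos: [0.4893, 0.2572, 0.0305]
orientation: [-0.001, 0.708, 0.706, -0.002]
wrist_force: [-0.2, -0.2, 0.4]
finger_gap: 0.0855
grip_force: 0.0
```

>>> drive_tool(deltas=[[[140,0,0,0,0,0,0],[140,0,0,0,0,0,0],[140,0,0,0,0,0,0],[140,0,0,0,0,0,0],[140,0,0,0,0,0,0],[140,0,0,0,0,0,0]]], newtons=60)

```text
clock: 3.85
tcp_pos: [0.491, 0.2598, 0.0324]
orientation: [0.0, 0.707, 0.707, -0.0]
wrist_force: [0.6, 0.5, -0.1]
finger_gap: 0.0385
grip_force: 0.0
```

```bash
python3 - <<'E'
from h import *
o=grab("b")
s=cv2.imread("pics/b_scene.png");t=cv2.imread("pics/b_top.png")
c=np.zeros((400,800,3),np.uint8)
c[:400,:400]=cv2.resize(s[210:310,220:320],(400,400));c[:400,400:]=cv2.resize(t[160:260,160:260],(400,400))
cv2.imwrite("pics/c2.png",c)
E
```

```text
(no output)
```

View pics/c2.png

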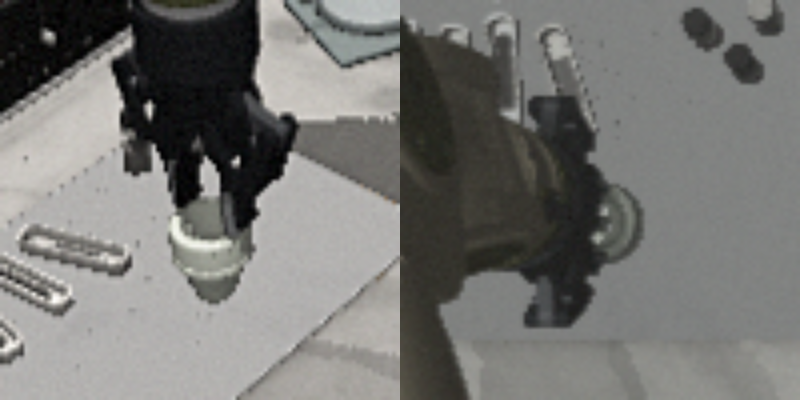

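Crop: the fingers closed (38 mm) beside the cup, which still stands, apparently shifted towards −y (top px ≈(213,215)). I'll lift away and re-measure.

>>> drive_tool(deltas=[[[140,0,0,-0.02,0,0,0],[140,0,0,-0.06,0,0,0],[0,0,0,-0.1,0,0,0],[0,0.06,0,-0.15,0,0,0],[0,0.12,0,-0.15,0,0,0],[0,0.15,0,-0.15,0,0,0],[0,0.15,0,-0.15,0,0,0]]])

```text
clock: 4.82
tcp_pos: [0.4905, 0.4125, 0.1818]
orientation: [-0.0, 0.706, 0.708, 0.0]
wrist_force: [-0.7, -1.4, -0.2]
finger_gap: 0.0855
grip_force: 0.0
```

```bash
python3 - <<'E'
from h import *
print(get_state()["tcp_pos"])
o=grab("c")
for n in("top","scene"):
    p,d=o[n]
    print(n,circ(n,p,d,(.49,.25),.05,.05,.08,.06))
    P=pts(n,d);w=P[(np.hypot(P[...,0]-.49,P[...,1]-.25)<.06)&(P[...,2]>.02)];print(w.min(0),w.max(0))
s=cv2.imread("pics/c_scene.png");t=cv2.imread("pics/c_top.png")
c=np.zeros((400,800,3),np.uint8)
c[:400,:400]=cv2.resize(s[210:310,220:320],(400,400));c[:400,400:]=cv2.resize(t[160:260,160:260],(400,400))
cv2.imwrite("pics/c3.png",c)
E
```

```text
[0.49054748 0.41252516 0.18178278]
top {'n': 275, 'ell': array([0.4911, 0.2596]), 'px': (209, 215), 'mec': array([0.4909, 0.2598, 0.0567]), 'lsq': array([0.4913, 0.2598, 0.0534]), 'z': array([0.0532, 0.0621, 0.0652])}
[0.46437262 0.23357552 0.02160873] [0.51728025 0.28622686 0.06978731]
scene {'n': 261, 'ell': array([0.4881, 0.2661]), 'px': (272, 267), 'mec': array([0.4891, 0.2659, 0.0668]), 'lsq': array([0.4888, 0.2656, 0.0594]), 'z': array([0.0521, 0.0611, 0.0644])}
[0.46264351 0.23788303 0.02004033] [0.51697101 0.29124031 0.06682688]
```

View pics/c3.png

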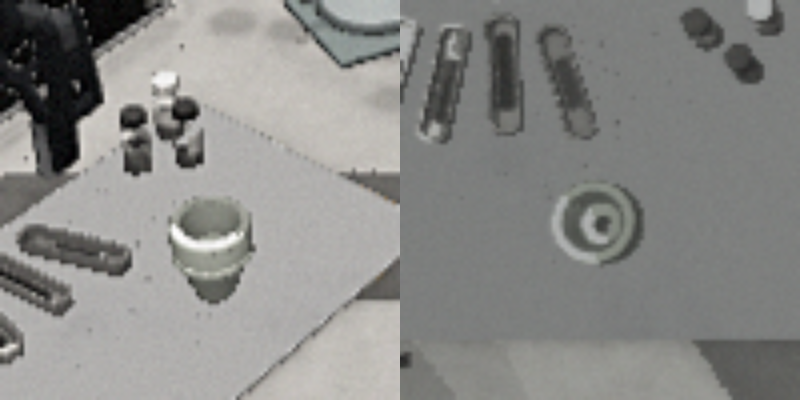

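Crop: the holder is unmoved at top px (209,215), so the fingers never touched it. I'll measure where the fingers really were from the saved depth.

```bash
python3 - <<'E'
from h import *
for tag,c in (("b",(.491,.26)),("c",(.4905,.4125))):
  for n in("scene","top"):
    f=np.load(f"/tmp/{tag}_{n}.npz");d=f["d"];p=f["p"];P=pts(n,d)
    m=(p.max(-1)<60)&(np.hypot(P[...,0]-c[0],P[...,1]-c[1])<.09)&(d>0)&(P[...,2]>.02)
    q=P[m];print(tag,n,len(q))
    for a in np.arange(.02,.34,.02):
        w=q[(q[:,2]>=a)&(q[:,2]<a+.02)]
        if len(w)>3:print(" z%.2f"%a,len(w),np.percentile(w[:,0],[3,97]).round(3),np.percentile(w[:,1],[3,50,97]).round(3))
E
```

```text
b scene 2950
 z0.06 28 [0.458 0.513] [0.251 0.264 0.272]
 z0.08 90 [0.456 0.516] [0.252 0.265 0.272]
 z0.10 101 [0.44 0.53] [0.252 0.268 0.275]
 z0.12 192 [0.434 0.542] [0.251 0.271 0.277]
 z0.14 221 [0.427 0.547] [0.25  0.272 0.279]
 z0.16 240 [0.424 0.549] [0.255 0.272 0.281]
 z0.18 83 [0.45  0.481] [0.253 0.27  0.295]
 z0.20 210 [0.452 0.502] [0.246 0.286 0.299]
 z0.22 236 [0.452 0.501] [0.247 0.287 0.299]
 z0.24 148 [0.454 0.511] [0.242 0.283 0.298]
 z0.26 158 [0.452 0.502] [0.247 0.285 0.299]
 z0.28 11 [0.455 0.495] [0.228 0.243 0.278]
 z0.30 18 [0.454 0.476] [0.215 0.243 0.26 ]
 z0.32 46 [0.442 0.508] [0.243 0.277 0.296]
b top 2853
 z0.08 13 [0.457 0.513] [0.248 0.248 0.253]
 z0.10 17 [0.455 0.516] [0.246 0.248 0.258]
 z0.12 73 [0.444 0.537] [0.243 0.252 0.263]
 z0.14 54 [0.433 0.548] [0.242 0.247 0.255]
 z0.16 154 [0.426 0.555] [0.246 0.254 0.27 ]
 z0.18 19 [0.449 0.53 ] [0.248 0.251 0.266]
 z0.20 74 [0.452 0.516] [0.222 0.227 0.257]
 z0.22 91 [0.453 0.518] [0.221 0.227 0.25 ]
 z0.24 98 [0.453 0.515] [0.222 0.228 0.254]
 z0.26 56 [0.453 0.516] [0.221 0.227 0.247]
 z0.28 32 [0.454 0.516] [0.218 0.225 0.245]
 z0.30 56 [0.474 0.504] [0.211 0.219 0.226]
 z0.32 17 [0.484 0.51 ] [0.22  0.221 0.225]
c scene 5079
 z0.22 38 [0.435 0.535] [0.404 0.415 0.423]
 z0.24 128 [0.432 0.534] [0.405 0.416 0.425]
 z0.26 123 [0.421 0.552] [0.405 0.42  0.427]
 z0.28 336 [0.415 0.558] [0.404 0.423 0.43 ]
 z0.30 359 [0.418 0.554] [0.405 0.425 0.433]
 z0.32 316 [0.42 0.55] [0.405 0.423 0.432]
c top 6657
 z0.24 58 [0.434 0.543] [0.398 0.4   0.409]
 z0.26 87 [0.43  0.547] [0.397 0.399 0.418]
 z0.28 365 [0.416 0.557] [0.393 0.403 0.419]
 z0.30 236 [0.418 0.557] [0.39  0.397 0.407]
 z0.32 363 [0.422 0.556] [0.397 0.404 0.42 ]
```

```bash
python3 - <<'E'
from h import *
for tag,c in (("b",(.491,.26)),("c",(.4905,.4125))):
    f=np.load(f"/tmp/{tag}_scene.npz");d=f["d"];p=f["p"];P=pts("scene",d)
    m=(p.max(-1)<90)&(np.hypot(P[...,0]-c[0],P[...,1]-c[1])<.09)&(d>0)&(P[...,2]>.045)
    q=np.argwhere(m);z=P[m][:,2]
    for i in np.argsort(z)[:14]:print(tag,q[i][::-1],P[tuple(q[i])].round(3),p[tuple(q[i])])
E
```

```text
b [282 271] [0.467 0.253 0.048] [70 70 66]
b [282 272] [0.465 0.256 0.048] [69 71 66]
b [275 265] [0.496 0.247 0.049] [85 86 80]
b [280 272] [0.466 0.262 0.052] [87 88 82]
b [275 264] [0.496 0.247 0.053] [79 80 76]
b [262 270] [0.507 0.284 0.053] [76 78 71]
b [282 270] [0.466 0.254 0.053] [81 79 76]
b [281 272] [0.463 0.261 0.053] [83 83 78]
b [281 271] [0.465 0.259 0.054] [87 87 81]
b [275 263] [0.497 0.246 0.055] [46 49 46]
b [267 265] [0.508 0.265 0.055] [88 87 80]
b [266 265] [0.51  0.267 0.056] [71 72 68]
b [275 262] [0.498 0.244 0.056] [48 50 48]
b [281 270] [0.465 0.258 0.057] [87 89 83]
c [206 236] [0.534 0.412 0.23 ] [48 48 46]
c [209 233] [0.535 0.402 0.231] [11 10 14]
c [237 251] [0.44  0.409 0.232] [59 58 55]
c [234 253] [0.44  0.417 0.232] [52 51 57]
c [204 237] [0.532 0.419 0.232] [6 2 6]
c [207 235] [0.532 0.411 0.233] [25 22 20]
c [203 237] [0.533 0.421 0.233] [0 0 0]
c [230 253] [0.445 0.423 0.233] [60 61 61]
c [205 236] [0.532 0.416 0.233] [14 16 15]
c [204 236] [0.534 0.417 0.233] [20 16 11]
c [233 253] [0.44  0.42  0.233] [77 77 75]
c [206 235] [0.533 0.412 0.233] [9 5 9]
c [208 234] [0.531 0.408 0.234] [18 20 21]
c [203 236] [0.534 0.42  0.234] [3 7 8]
```

>>> drive_tool(deltas=[[[0,-0.06,0,0,0,0,0],[0,-0.12,0,0,0,0,0],[0,-0.149,0,0,0,0,0],[0,-0.149,0,0.03,0,0,0],[0,-0.149,0,0.08,0,0,0],[0,-0.149,0,0.12,0,0,0],[0,-0.149,0,0.15,0,0,0],[0,-0.149,0,0.17,0,0,0],[0,-0.149,0,0.18,0,0,0],[0,-0.149,0,0.186,0,0,0],[0,-0.149,0,0.186,0,0,0]]])

```text
clock: 6.3
tcp_pos: [0.4913, 0.2605, -0.0033]
orientation: [0.0, 0.707, 0.707, 0.0]
wrist_force: [0.7, 0.6, 0.3]
finger_gap: 0.0853
grip_force: 0.0
```

>>> drive_tool(deltas=[[[150,0,0,0,0,0,0],[150,0,0,0,0,0,0],[150,0,0,0,0,0,0],[150,0,0,0,0,0,0],[150,0,0,0,0,0,0],[150,0,0,0,0,0,0]]], newtons=60)

```text
clock: 7.05
tcp_pos: [0.4919, 0.2611, -0.0025]
orientation: [0.001, 0.707, 0.707, 0.001]
wrist_force: [0.9, -0.5, 5.3]
finger_gap: 0.0524
grip_force: 62.3
```

>>> drive_tool(deltas=[[[255,0,0,0,0,0,0],[255,0,0,-0.005,0,0,0],[255,0,0,-0.03,0,0,0],[255,0,0,-0.08,0,0,0],[255,0,0,-0.14,0,0,0],[255,0,0,-0.195,0,0,0],[255,0,0,-0.195,0,0,0],[255,0,0,-0.195,0,0,0]]], newtons=80)

```text
clock: 8.05
tcp_pos: [0.4906, 0.2607, 0.1908]
orientation: [-0.0, 0.707, 0.707, -0.0]
wrist_force: [-0.7, 0.0, -2.4]
finger_gap: 0.0522
grip_force: 83.9
```

>>> drive_tool(deltas=[[[255,-0.03,0.01,0,0,0,0],[255,-0.08,0.03,0,0,0,0],[255,-0.13,0.05,0,0,0,0],[255,-0.18,0.07,0,0,0,0],[255,-0.23,0.09,0,0,0,0],[255,-0.28,0.105,0,0,0,0],[255,-0.31,0.115,0,0,0,0],[255,-0.3215,0.1205,0,0,0,0],[255,-0.3215,0.1205,0,0,0,0],[255,-0.3215,0.1205,0,0,0,0],[255,-0.3215,0.1205,0,0,0,0]]])

```text
clock: 9.43
tcp_pos: [0.6112, -0.0593, 0.1915]
orientation: [-0.0, 0.707, 0.708, 0.0]
wrist_force: [-0.1, 0.5, -1.0]
finger_gap: 0.0524
grip_force: 83.9
```

```bash
python3 - <<'E'
from h import *
print(get_state()["tcp_pos"],get_state()["wrist_force"])
o=grab("d")
for n in("top","scene"):
    p,d=o[n]
    print(n,circ(n,p,d,(.612,-.06),.045,.145,.165,.157))
    print(n,"hold",circ(n,p,d,(.612,-.06),.045,.19,.28,.253,140))
s=cv2.imread("pics/d_scene.png");t=cv2.imread("pics/d_top.png")
c=np.zeros((400,800,3),np.uint8)
c[:400,:400]=cv2.resize(s[100:230,250:380],(400,400));c[:400,400:]=cv2.resize(t[100:200,280:380],(400,400))
cv2.imwrite("pics/c4.png",cv2.convertScaleAbs(c,alpha=1.3))
E
```

```text
[ 0.61115596 -0.0593321   0.19149695] [-0.06106358  0.49665488 -0.96905053]
top None
top hold None
scene {'n': 139, 'ell': array([ 0.6069, -0.0525]), 'px': (312, 171), 'mec': array([ 0.6068, -0.0517,  0.0694]), 'lsq': array([ 0.6072, -0.0531,  0.0604]), 'z': array([0.1476, 0.1538, 0.1566])}
scene hold {'n': 70, 'ell': array([ 0.6057, -0.0428]), 'px': (309, 144), 'mec': array([ 0.6039, -0.0366,  0.0636]), 'lsq': array([ 0.6026, -0.0331,  0.0398]), 'z': array([0.236 , 0.2509, 0.2567])}
```

View pics/c4.png

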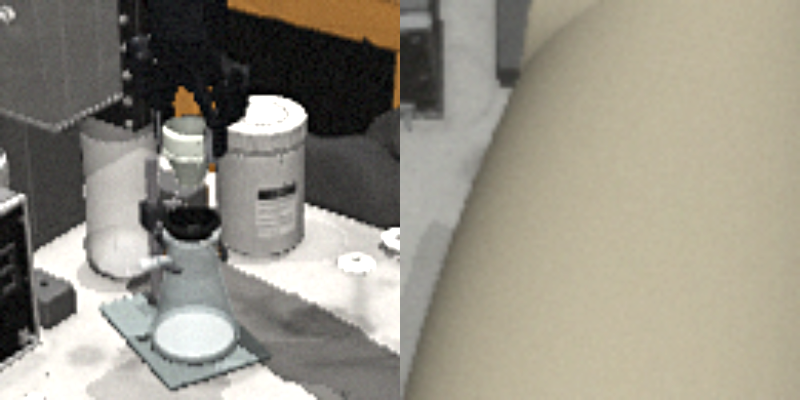

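Crop: the holder is held upright above the collar; foot at about scene px (310,158), collar mouth at (312,171). I'll compare them column by column.

```bash
python3 - <<'E'
from h import *
for tag in("a","d"):
  f=np.load(f"/tmp/{tag}_scene.npz");d=f["d"];p=f["p"];P=pts("scene",d)
  near=(np.hypot(P[...,0]-.61,P[...,1]+.058)<.05)&(d>0)&(P[...,2]>.13)
  for v in range(134,184,1):
    u=np.where(near[v])[0]
    if len(u):print(tag,v,u.min(),u.max(),(u.min()+u.max())/2,"z",P[v,u,2].mean().round(3),p[v,u].mean().round(0))
T=calibration("scene")["world_from_camera"];K=calibration("scene")["mtx"]
for x,y,z in((.6115,-.0605,.157),(.6115,-.0605,.2)):
  q=T[:3,:3].T@(np.array([x,y,z])-T[:3,3]);print(K[0,2]+K[0,0]*q[0]/-q[2],K[1,2]+K[1,1]*q[1]/q[2],-q[2])
E
```

```text
a 166 310 314 312.0 z 0.156 68.0
a 167 306 318 312.0 z 0.155 44.0
a 168 305 319 312.0 z 0.154 22.0
a 169 303 320 311.5 z 0.153 20.0
a 170 303 321 312.0 z 0.15 20.0
a 171 303 321 312.0 z 0.149 19.0
a 172 303 321 312.0 z 0.147 19.0
a 173 303 320 311.5 z 0.148 26.0
a 174 303 321 312.0 z 0.153 40.0
a 175 303 321 312.0 z 0.15 52.0
a 176 303 321 312.0 z 0.146 46.0
a 177 303 320 311.5 z 0.142 55.0
a 178 304 320 312.0 z 0.141 92.0
a 179 304 319 311.5 z 0.139 117.0
a 180 305 318 311.5 z 0.135 130.0
a 181 307 316 311.5 z 0.133 124.0
a 182 311 312 311.5 z 0.131 122.0
d 134 299 321 310.0 z 0.279 15.0
d 135 300 322 311.0 z 0.277 14.0
d 136 300 323 311.5 z 0.274 21.0
d 137 300 322 311.0 z 0.268 30.0
d 138 300 321 310.5 z 0.263 59.0
d 139 300 321 310.5 z 0.26 75.0
d 140 300 322 311.0 z 0.258 75.0
d 141 300 323 311.5 z 0.256 80.0
d 142 300 323 311.5 z 0.252 90.0
d 143 300 323 311.5 z 0.251 95.0
d 144 301 323 312.0 z 0.255 134.0
d 145 301 323 312.0 z 0.253 115.0
d 146 301 323 312.0 z 0.249 101.0
d 147 303 323 313.0 z 0.247 104.0
d 148 303 323 313.0 z 0.245 107.0
d 149 303 323 313.0 z 0.241 108.0
d 15
[... 335 characters left out ...]
09 313 311.0 z 0.198 110.0
d 166 310 314 312.0 z 0.155 61.0
d 167 306 318 312.0 z 0.156 41.0
d 168 305 319 312.0 z 0.154 14.0
d 169 303 320 311.5 z 0.152 12.0
d 170 303 321 312.0 z 0.15 14.0
d 171 303 321 312.0 z 0.148 13.0
d 172 303 321 312.0 z 0.147 12.0
d 173 303 320 311.5 z 0.147 22.0
d 174 303 321 312.0 z 0.153 38.0
d 175 303 321 312.0 z 0.15 52.0
d 176 303 321 312.0 z 0.146 49.0
d 177 303 320 311.5 z 0.142 54.0
d 178 304 320 312.0 z 0.141 97.0
d 179 304 319 311.5 z 0.139 118.0
d 180 305 318 311.5 z 0.136 123.0
d 181 308 316 312.0 z 0.133 114.0
d 182 311 312 311.5 z 0.13 109.0
312.1406704519045 169.75879933445677 1.3585251467790183
311.8314154022594 157.32516568045833 1.3354531500912383
```

>>> drive_tool(deltas=[[[255,0,0,0.03,0,0,0],[255,0,0,0.05,0,0,0],[255,0,0,0.055,0,0,0],[255,0,0,0.058,0,0,0],[255,0,0,0.06,0,0,0],[255,0,0,0.06,0,0,0]]])

```text
clock: 10.28
tcp_pos: [0.6119, -0.0608, 0.132]
orientation: [0.0, 0.707, 0.707, 0.0]
wrist_force: [0.6, -0.4, -0.3]
finger_gap: 0.0522
grip_force: 83.9
```

>>> drive_tool(deltas=[[[255,0,0,0.001,0,0,0],[255,0,0,0.002,0,0,0],[255,0,0,0.003,0,0,0],[255,0,0,0.003,0,0,0]]])

```text
clock: 10.78
tcp_pos: [0.6114, -0.0608, 0.1283]
orientation: [-0.0, 0.707, 0.707, -0.0]
wrist_force: [-0.8, -0.1, -2.2]
finger_gap: 0.0521
grip_force: 83.9
```

>>> drive_tool(deltas=[[[255,0,0,0.001,0,0,0],[255,0,0,0.002,0,0,0],[255,0,0,0.003,0,0,0],[255,0,0,0.003,0,0,0]]])

```text
clock: 11.28
tcp_pos: [0.6119, -0.0609, 0.1255]
orientation: [0.0, 0.707, 0.707, 0.0]
wrist_force: [0.9, -0.2, -2.3]
finger_gap: 0.0519
grip_force: 83.9
```

>>> drive_tool(deltas=[[[255,0,0,0.001,0,0,0],[255,0,0,0.002,0,0,0],[255,0,0,0.002,0,0,0]]])

```text
clock: 11.65
tcp_pos: [0.6124, -0.0608, 0.1239]
orientation: [0.001, 0.707, 0.707, 0.001]
wrist_force: [3.2, -0.2, 0.2]
finger_gap: 0.052
grip_force: 84.2
```

>>> drive_tool(deltas=[[[255,0,0,0.001,0,0,0],[255,0,0,0.001,0,0,0]]])

```text
clock: 11.9
tcp_pos: [0.6127, -0.0608, 0.1231]
orientation: [0.001, 0.707, 0.707, 0.001]
wrist_force: [5.4, 0.7, 3.6]
finger_gap: 0.0522
grip_force: 84.5
```

>>> drive_tool(deltas=[[[255,0,0,0.001,0,0,0],[255,0,0,0.001,0,0,0]]])

```text
clock: 12.15
tcp_pos: [0.6129, -0.0608, 0.1228]
orientation: [0.001, 0.707, 0.707, 0.001]
wrist_force: [5.2, 0.9, 6.9]
finger_gap: 0.052
grip_force: 84.8
```

>>> drive_tool(deltas=[[[255,0,0.001,0,0,0,0],[255,0,0.002,0,0,0,0],[255,0,0.002,0.0005,0,0,0]]])

```text
clock: 12.52
tcp_pos: [0.6128, -0.0608, 0.1221]
orientation: [0.0, 0.707, 0.707, -0.0]
wrist_force: [-0.9, 0.1, 8.4]
finger_gap: 0.0524
grip_force: 84.8
```

>>> drive_tool(deltas=[[[255,0,0,0.0005,0,0,0],[255,0,0,0.0005,0,0,0]]])

```text
clock: 12.78
tcp_pos: [0.6128, -0.0608, 0.1216]
orientation: [0.0, 0.707, 0.707, -0.0]
wrist_force: [-0.6, 0.2, 9.0]
finger_gap: 0.052
grip_force: 84.8
```

>>> drive_tool(deltas=[[[255,0,0,0.001,0,0,0],[255,0,0,0.002,0,0,0],[255,0,0,0.002,0,0,0]]])

```text
clock: 13.15
tcp_pos: [0.6128, -0.0608, 0.1195]
orientation: [0.0, 0.707, 0.707, -0.0]
wrist_force: [-0.7, -0.1, 8.8]
finger_gap: 0.0525
grip_force: 84.8
```

>>> drive_tool(deltas=[[[255,0,0,0.001,0,0,0],[255,0,0,0.002,0,0,0],[255,0,0,0.002,0,0,0]]])

```text
clock: 13.52
tcp_pos: [0.6128, -0.0608, 0.1175]
orientation: [0.0, 0.707, 0.707, -0.0]
wrist_force: [0.2, 0.5, 9.0]
finger_gap: 0.0521
grip_force: 84.8
```

>>> drive_tool(deltas=[[[255,0,0,0.001,0,0,0],[255,0,0,0.002,0,0,0],[255,0,0,0.002,0,0,0]]])

```text
clock: 13.9
tcp_pos: [0.6128, -0.0608, 0.1155]
orientation: [0.0, 0.707, 0.707, -0.0]
wrist_force: [-0.5, 0.4, 8.3]
finger_gap: 0.0521
grip_force: 84.8
```

>>> drive_tool(deltas=[[[255,0,0,0.001,0,0,0],[255,0,0,0.001,0,0,0]]])

```text
clock: 14.15
tcp_pos: [0.6129, -0.0608, 0.1148]
orientation: [0.0, 0.707, 0.707, -0.0]
wrist_force: [-0.5, 0.2, 10.2]
finger_gap: 0.0522
grip_force: 85.1
```

>>> drive_tool(deltas=[[[255,0,0,0.001,0,0,0],[255,0,0,0.001,0,0,0]]])

```text
clock: 14.4
tcp_pos: [0.6129, -0.0608, 0.1147]
orientation: [0.0, 0.707, 0.707, -0.0]
wrist_force: [-2.4, 0.5, 14.1]
finger_gap: 0.0525
grip_force: 85.6
```

>>> drive_tool(deltas=[[[255,0,0,0.0005,0,0,0],[255,0,0,0.0005,0,0,0]]])

```text
clock: 14.65
tcp_pos: [0.6129, -0.0608, 0.1147]
orientation: [0.001, 0.707, 0.707, -0.0]
wrist_force: [-2.8, 1.5, 16.8]
finger_gap: 0.0522
grip_force: 85.8
```

>>> drive_tool(deltas=[[[255,0,0,0.0004,0,0,0],[255,0,0,0.0004,0,0,0]]])

```text
clock: 14.9
tcp_pos: [0.6129, -0.0608, 0.1146]
orientation: [0.001, 0.707, 0.707, 0.0]
wrist_force: [-3.8, 0.8, 18.8]
finger_gap: 0.0525
grip_force: 85.9
```

>>> drive_tool(deltas=[[[255,0,0,0,0,0,0],[255,0,0,0,0,0,0],[255,0,0,0,0,0,0]]])

```text
clock: 15.28
tcp_pos: [0.6129, -0.0608, 0.1146]
orientation: [0.001, 0.707, 0.707, 0.0]
wrist_force: [-4.1, 0.8, 18.8]
finger_gap: 0.0521
grip_force: 85.9
```

>>> drive_tool(deltas=[[[255,0,0,-0.0015,0,0,0],[255,0,-0.0005,-0.0025,0,0,0],[255,0,-0.0005,-0.003,0,0,0],[100,0,-0.0005,-0.003,0,0,0],[60,0,-0.0005,-0.003,0,0,0],[30,0,-0.0005,-0.003,0,0,0],[30,0,-0.0005,-0.003,0,0,0],[30,0,-0.0005,-0.003,0,0,0]]])

```text
clock: 16.27
tcp_pos: [0.6126, -0.0607, 0.1141]
orientation: [-0.0, 0.707, 0.707, -0.0]
wrist_force: [1.1, -0.8, 0.7]
finger_gap: 0.0754
grip_force: 0.0
```

>>> drive_tool(deltas=[[[0,0,0,-0.02,0,0,0],[0,0,0,-0.05,0,0,0],[0,0,0,-0.1,0,0,0],[0,-0.03,-0.03,-0.12,0,0,0],[0,-0.08,-0.08,-0.12,0,0,0],[0,-0.14,-0.12,-0.12,0,0,0],[0,-0.2,-0.17,-0.12,0,0,0],[0,-0.2,-0.17,-0.12,0,0,0],[0,-0.2,-0.17,-0.12,0,0,0]]])

```text
clock: 17.4
tcp_pos: [0.4416, -0.2624, 0.2346]
orientation: [0.0, 0.709, 0.706, -0.0]
wrist_force: [0.5, 0.2, -1.0]
finger_gap: 0.0853
grip_force: 0.0
```

```bash
python3 - <<'E'
from h import *
print(get_state()["tcp_pos"],get_state()["wrist_force"])
o=grab("e")
for n in("top","scene"):
    p,d=o[n]
    print(n,"hold",circ(n,p,d,(.613,-.06),.045,.172,.20,.181))
    print(n,"cruc",circ(n,p,d,(.444,-.267),.035,.02,.045,.032))
p,d=o["scene"];P=pts("scene",d)
near=(np.hypot(P[...,0]-.61,P[...,1]+.058)<.05)&(d>0)&(P[...,2]>.13)
for v in range(150,182,3):
    u=np.where(near[v])[0]
    if len(u):print(v,u.min(),u.max(),P[v,u,2].mean().round(3),p[v,u].mean().round(0))
s=cv2.imread("pics/e_scene.png");t=cv2.imread("pics/e_top.png")
c=np.zeros((400,800,3),np.uint8)
c[:400,:400]=cv2.resize(s[120:220,260:360],(400,400));c[:400,400:]=cv2.resize(t[110:260,280:430],(400,400))
cv2.imwrite("pics/c5.png",cv2.convertScaleAbs(c,alpha=1.3))
E
```

```text
[ 0.44160021 -0.26236581  0.23462407] [ 0.54753278  0.23534159 -1.03388171]
top hold {'n': 283, 'ell': array([ 0.6106, -0.0605]), 'px': (336, 157), 'mec': array([ 0.6106, -0.0608,  0.055 ]), 'lsq': array([ 0.6108, -0.0604,  0.0524]), 'z': array([0.1747, 0.1803, 0.1825])}
top cruc {'n': 73, 'ell': array([ 0.4404, -0.2668]), 'px': (412, 232), 'mec': array([ 0.4404, -0.2668,  0.0431]), 'lsq': array([ 0.4404, -0.2666,  0.0407]), 'z': array([0.0223, 0.0294, 0.0333])}
scene hold {'n': 128, 'ell': array([ 0.6061, -0.0518]), 'px': (312, 164), 'mec': array([ 0.6054, -0.051 ,  0.0677]), 'lsq': array([ 0.6064, -0.0522,  0.0579]), 'z': array([0.1739, 0.1784, 0.1815])}
scene cruc {'n': 76, 'ell': array([ 0.4368, -0.2575]), 'px': (391, 194), 'mec': array([ 0.4363, -0.2573,  0.0578]), 'lsq': array([ 0.4366, -0.2579,  0.0492]), 'z': array([0.0213, 0.027 , 0.0317])}
162 304 319 0.177 207.0
165 303 320 0.173 192.0
168 303 320 0.175 147.0
171 304 320 0.165 138.0
174 303 321 0.152 89.0
177 303 320 0.146 32.0
180 306 318 0.136 78.0
```

View pics/c5.png

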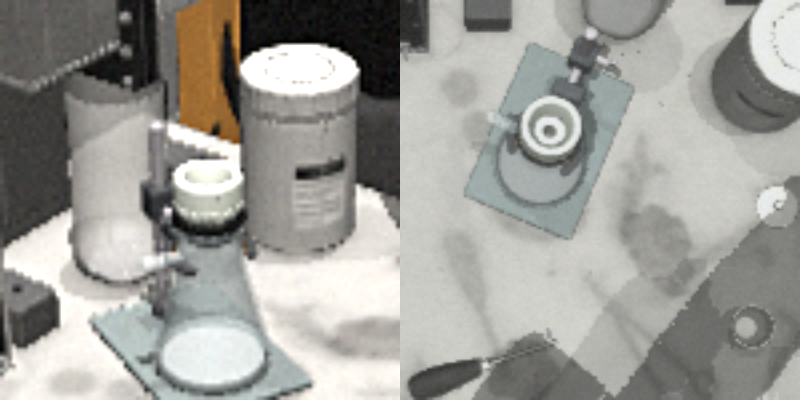

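Crop: the holder is nested level in the collar, rim top at ≈0.180 m (expected 0.181), top px (336,157); crucible undisturbed at (412,232). Next, the crucible.

>>> drive_tool(deltas=[[[0,-0.006,0,0.05,0,0,0],[0,-0.006,0,0.1,0,0,0],[0,-0.006,0,0.15,0,0,0],[0,-0.006,0,0.19,0,0,0],[0,-0.006,0,0.22,0,0,0],[0,-0.006,0,0.24,0,0,0],[0,-0.006,0,0.25,0,0,0],[0,-0.006,0,0.25,0,0,0],[0,-0.006,0,0.25,0,0,0]]])

```text
clock: 18.62
tcp_pos: [0.4439, -0.267, -0.0146]
orientation: [0.001, 0.707, 0.707, 0.0]
wrist_force: [1.0, 0.1, 0.1]
finger_gap: 0.0856
grip_force: 0.0
```

>>> drive_tool(deltas=[[[80,0,0,0,0,0,0],[110,0,0,0,0,0,0],[140,0,0,0,0,0,0],[170,0,0,0,0,0,0],[170,0,0,0,0,0,0],[170,0,0,0,0,0,0]]], newtons=30)

```text
clock: 19.38
tcp_pos: [0.4432, -0.2672, -0.0148]
orientation: [0.001, 0.707, 0.707, -0.0]
wrist_force: [-0.5, 0.9, 5.4]
finger_gap: 0.04
grip_force: 29.8
```

```bash
python3 - <<'E'
from h import *
o=grab("f")
s=cv2.imread("pics/f_scene.png");t=cv2.imread("pics/f_top.png")
c=np.zeros((400,800,3),np.uint8)
c[:400,:400]=cv2.resize(s[140:220,350:430],(400,400));c[:400,400:]=cv2.resize(t[190:270,370:450],(400,400))
cv2.imwrite("pics/c6.png",cv2.convertScaleAbs(c,alpha=1.3))
E
```

```text
(no output)
```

View pics/c6.png

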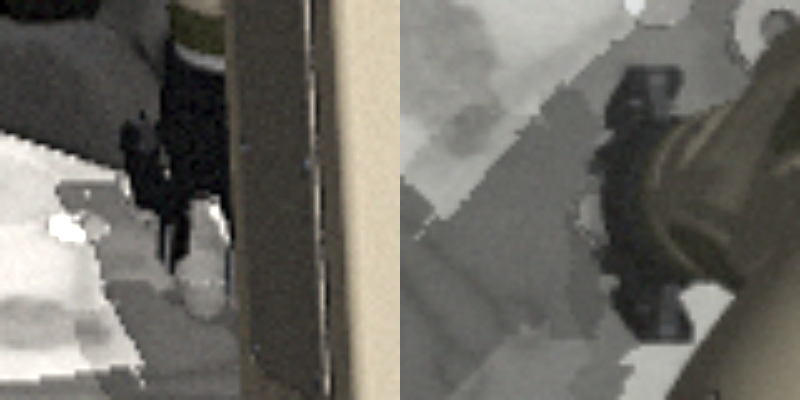

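Crop: crucible (scene ≈(391,195)) is between the fingers, grip 30 N at 40 mm. Lift and check it.

>>> drive_tool(deltas=[[[255,0,0,0,0,0,0],[255,0,0,-0.003,0,0,0],[255,0,0,-0.02,0,0,0],[255,0,0,-0.06,0,0,0],[255,0,0,-0.11,0,0,0],[255,0,0,-0.17,0,0,0],[255,0,0,-0.22,0,0,0],[255,0,0,-0.25,0,0,0],[255,0,0,-0.25,0,0,0],[255,0,0,-0.25,0,0,0]]])

```text
clock: 20.72
tcp_pos: [0.4425, -0.2664, 0.2335]
orientation: [-0.001, 0.707, 0.707, -0.0]
wrist_force: [0.2, -1.2, -1.2]
finger_gap: 0.0395
grip_force: 30.3
```

>>> drive_tool(deltas=[[[255,0.03,0.03,0,0,0,0],[255,0.07,0.06,0,0,0,0],[255,0.12,0.1,0,0,0,0],[255,0.16,0.135,0,0,0,0],[255,0.19,0.16,0,0,0,0],[255,0.206,0.17,0,0,0,0],[255,0.206,0.17,0,0,0,0],[255,0.206,0.17,0,0,0,0],[255,0.206,0.17,0,0,0,0]]])

```text
clock: 21.85
tcp_pos: [0.6123, -0.062, 0.2347]
orientation: [0.0, 0.708, 0.706, -0.0]
wrist_force: [-0.3, -0.4, -0.4]
finger_gap: 0.0397
grip_force: 30.4
```

```bash
python3 - <<'E'
from h import *
print(get_state()["tcp_pos"],get_state()["wrist_force"],get_state()["finger_gap"])
o=grab("g")
p,d=o["scene"];P=pts("scene",d)
near=(np.hypot(P[...,0]-.61,P[...,1]+.058)<.05)&(d>0)&(P[...,2]>.13)
for v in range(130,182,1):
    w=near[v]&(p[v].min(-1)>75);u=np.where(w)[0];k=np.where(near[v]&~w)[0]
    print(v,(u.min(),u.max(),P[v,u,2].mean().round(3)) if len(u) else "-",(k.min(),k.max(),P[v,k,2].min().round(3)) if len(k) else "-")
s=cv2.imread("pics/g_scene.png")
cv2.imwrite("pics/c7.png",cv2.convertScaleAbs(cv2.resize(s[100:180,270:350],(560,560)),alpha=1.4))
E
```

```text
[ 0.61231278 -0.06204457  0.23467771] [-0.34133538 -0.43318633 -0.38297932] 0.03972058911150673
130 (np.int64(316), np.int64(316), np.float64(0.301)) (np.int64(302), np.int64(321), np.float64(0.278))
131 (np.int64(308), np.int64(316), np.float64(0.281)) (np.int64(302), np.int64(321), np.float64(0.279))
132 (np.int64(306), np.int64(316), np.float64(0.277)) (np.int64(303), np.int64(321), np.float64(0.28))
133 (np.int64(303), np.int64(316), np.float64(0.275)) (np.int64(304), np.int64(321), np.float64(0.278))
134 (np.int64(305), np.int64(316), np.float64(0.272)) (np.int64(303), np.int64(321), np.float64(0.275))
135 (np.int64(305), np.int64(316), np.float64(0.27)) (np.int64(315), np.int64(321), np.float64(0.283))
136 (np.int64(306), np.int64(316), np.float64(0.279)) (np.int64(305), np.int64(320), np.float64(0.275))
137 (np.int64(306), np.int64(320), np.float64(0.276)) (np.int64(305), np.int64(319), np.float64(0.27))
138 (np.int64(306), np.int64(317), np.float64(0.273)) (np.int64(315), np.int64(318), np.float64(0.271))
139 (np.int64(307), np.int64(316), np.float64(0.269)) (np.int64(306), n
[... 1728 characters left out ...]
1), np.float64(0.145))
175 (np.int64(308), np.int64(315), np.float64(0.151)) (np.int64(303), np.int64(321), np.float64(0.142))
176 - (np.int64(303), np.int64(321), np.float64(0.139))
177 (np.int64(303), np.int64(320), np.float64(0.139)) (np.int64(304), np.int64(319), np.float64(0.14))
178 (np.int64(304), np.int64(320), np.float64(0.138)) (np.int64(305), np.int64(318), np.float64(0.138))
179 (np.int64(305), np.int64(318), np.float64(0.139)) (np.int64(304), np.int64(319), np.float64(0.131))
180 (np.int64(305), np.int64(319), np.float64(0.136)) (np.int64(307), np.int64(317), np.float64(0.134))
181 (np.int64(306), np.int64(317), np.float64(0.131)) (np.int64(309), np.int64(314), np.float64(0.13))
```

View pics/c7.png

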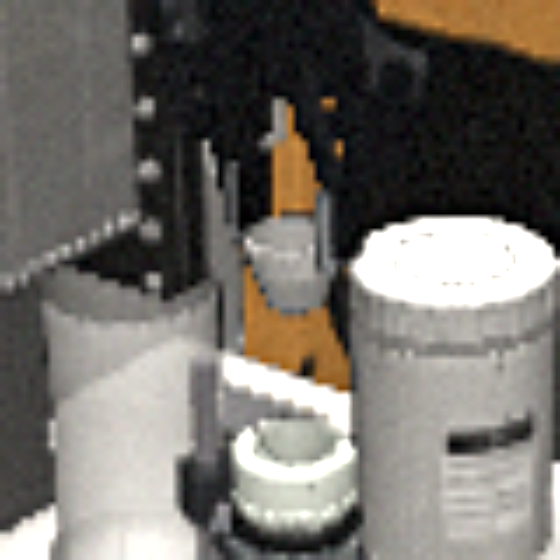

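Crop: crucible hangs upright, foot at scene px (311.6,144), over the seat at (311.7,163); fingertips about 21–22 mm up the crucible. Descend gently.

>>> drive_tool(deltas=[[[255,-0.001,0,0.03,0,0,0],[255,-0.001,0,0.055,0,0,0],[255,-0.001,0,0.07,0,0,0],[255,-0.001,0,0.078,0,0,0],[255,-0.001,0,0.082,0,0,0],[255,-0.001,0,0.082,0,0,0],[255,-0.001,0,0.082,0,0,0]]])

```text
clock: 22.82
tcp_pos: [0.6135, -0.0618, 0.1532]
orientation: [0.001, 0.707, 0.707, 0.0]
wrist_force: [-0.1, -1.1, 0.1]
finger_gap: 0.0395
grip_force: 30.4
```

>>> drive_tool(deltas=[[[255,0,0,0.001,0,0,0],[255,0,0,0.002,0,0,0],[255,0,0,0.002,0,0,0]]])

```text
clock: 23.2
tcp_pos: [0.613, -0.0617, 0.1504]
orientation: [-0.0, 0.707, 0.707, -0.0]
wrist_force: [0.2, 0.2, -0.2]
finger_gap: 0.0395
grip_force: 30.4
```

>>> drive_tool(deltas=[[[255,0,0,0.001,0,0,0],[255,0,0,0.001,0,0,0]]])

```text
clock: 23.45
tcp_pos: [0.6132, -0.0617, 0.1495]
orientation: [0.0, 0.707, 0.707, 0.0]
wrist_force: [0.0, 0.4, -0.9]
finger_gap: 0.0394
grip_force: 30.4
```

>>> drive_tool(deltas=[[[255,0,0,0.001,0,0,0],[255,0,0,0.001,0,0,0]]])

```text
clock: 23.7
tcp_pos: [0.6132, -0.0616, 0.1486]
orientation: [0.0, 0.707, 0.707, 0.0]
wrist_force: [0.6, 0.8, 0.8]
finger_gap: 0.0396
grip_force: 30.4
```

>>> drive_tool(deltas=[[[255,0,0,0.001,0,0,0],[255,0,0,0.001,0,0,0]]])

```text
clock: 23.95
tcp_pos: [0.6133, -0.0615, 0.1477]
orientation: [0.0, 0.707, 0.707, 0.0]
wrist_force: [1.1, 1.2, 1.5]
finger_gap: 0.0397
grip_force: 30.5
```

>>> drive_tool(deltas=[[[255,0,0,0.001,0,0,0],[255,0,0,0.001,0,0,0]]])

```text
clock: 24.2
tcp_pos: [0.6134, -0.0616, 0.147]
orientation: [0.0, 0.707, 0.707, 0.0]
wrist_force: [1.2, 2.4, 4.9]
finger_gap: 0.0391
grip_force: 30.6
```

>>> drive_tool(deltas=[[[255,0,0,0.0007,0,0,0],[255,0,0,0.0007,0,0,0]]])

```text
clock: 24.45
tcp_pos: [0.6135, -0.0616, 0.1467]
orientation: [0.001, 0.707, 0.707, 0.001]
wrist_force: [0.6, 1.8, 6.5]
finger_gap: 0.0396
grip_force: 30.8
```

>>> drive_tool(deltas=[[[255,0.0005,0,0.0001,0,0,0],[255,0.0005,0,0.0002,0,0,0],[255,0.0005,0,0.0002,0,0,0],[255,0.0005,0,0.0002,0,0,0]]])

```text
clock: 24.95
tcp_pos: [0.6136, -0.0614, 0.1467]
orientation: [0.001, 0.707, 0.707, 0.0]
wrist_force: [1.2, 1.6, 6.8]
finger_gap: 0.0397
grip_force: 30.8
```

>>> drive_tool(deltas=[[[255,0,0,0.0002,0,0,0],[255,0,0,0.0002,0,0,0],[255,0,0,0.0002,0,0,0]]])

```text
clock: 25.32
tcp_pos: [0.6136, -0.0614, 0.1467]
orientation: [0.001, 0.707, 0.707, 0.001]
wrist_force: [0.4, 2.4, 7.0]
finger_gap: 0.0396
grip_force: 30.9
```

>>> drive_tool(deltas=[[[255,0,0,-0.001,0,0,0],[255,0.0002,0,-0.0017,0,0,0],[255,0.0002,0,-0.0017,0,0,0],[130,0.0002,0,-0.0017,0,0,0],[90,0.0002,0,-0.0017,0,0,0],[60,0.0002,0,-0.0017,0,0,0],[40,0.0002,0,-0.0017,0,0,0],[40,0.0002,0,-0.0017,0,0,0]]])

```text
clock: 26.32
tcp_pos: [0.6127, -0.0611, 0.1469]
orientation: [-0.0, 0.707, 0.707, -0.0]
wrist_force: [0.1, -0.5, 0.3]
finger_gap: 0.0722
grip_force: 0.0
```

>>> drive_tool(deltas=[[[40,0,0,-0.02,0,0,0],[40,0,0,-0.06,0,0,0],[40,0,0,-0.1,0,0,0],[40,-0.04,0,-0.1,0,0,0],[40,-0.09,-0.04,-0.1,0,0,0],[40,-0.15,-0.1,-0.1,0,0,0],[40,-0.2,-0.15,-0.1,0,0,0],[40,-0.2,-0.15,-0.1,0,0,0],[40,-0.2,-0.15,-0.1,0,0,0]]])

```text
clock: 27.45
tcp_pos: [0.4614, -0.2625, 0.2474]
orientation: [0.0, 0.709, 0.706, -0.0]
wrist_force: [-0.3, 0.7, 0.6]
finger_gap: 0.0721
grip_force: 0.0
```

```bash
python3 - <<'E'
from h import *
print(get_state()["tcp_pos"],get_state()["wrist_force"],get_state()["finger_gap"])
o=grab("h")
for n in("top","scene"):
    p,d=o[n];P=pts(n,d)
    print(n,"cruc",circ(n,p,d,(.611,-.06),.035,.186,.215,.193))
    w=P[(np.hypot(P[...,0]-.61,P[...,1]+.06)<.04)&(d>0)];print(np.sort(w[:,2])[-25:].round(4))
s=cv2.imread("pics/h_scene.png");t=cv2.imread("pics/h_top.png")
c=np.zeros((400,800,3),np.uint8)
c[:400,:400]=cv2.resize(s[130:190,280:340],(400,400));c[:400,400:]=cv2.resize(t[130:190,305:365],(400,400))
cv2.imwrite("pics/c8.png",c)
E
```

```text
[ 0.46144346 -0.26253441  0.2474193 ] [-0.33714245  0.67158172  0.57131616] 0.07207207091243062
top cruc {'n': 68, 'ell': array([ 0.6117, -0.0614]), 'px': (337, 156), 'mec': array([ 0.6113, -0.0616,  0.0428]), 'lsq': array([ 0.6111, -0.061 ,  0.0398]), 'z': array([0.1878, 0.1923, 0.1952])}
[0.1933 0.1934 0.1934 0.1935 0.1935 0.1936 0.1937 0.1937 0.1938 0.1938
 0.1939 0.1939 0.1939 0.1939 0.1944 0.1948 0.1949 0.1951 0.1956 0.1957
 0.1957 0.196  0.1967 0.1978 0.199 ]
scene cruc {'n': 59, 'ell': array([ 0.6074, -0.0541]), 'px': (312, 161), 'mec': array([ 0.6065, -0.0532,  0.0549]), 'lsq': array([ 0.6079, -0.0545,  0.0454]), 'z': array([0.1868, 0.1904, 0.1931])}
[0.191  0.191  0.1912 0.1912 0.1912 0.1914 0.1915 0.1917 0.1918 0.1919
 0.1919 0.1919 0.1919 0.192  0.192  0.1924 0.1924 0.1925 0.193  0.1931
 0.1936 0.1937 0.1937 0.1945 0.1952]
```

View pics/c8.png

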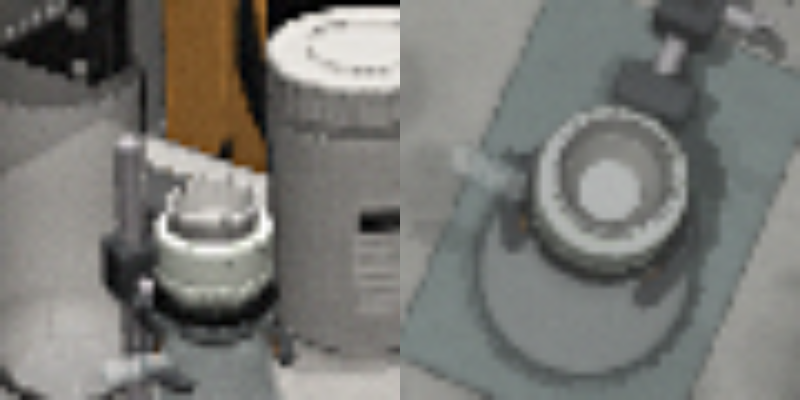

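Crop: crucible sits upright in the seat, rim at z≈0.193 (as expected), top px (337,156), centred within 1 mm. To be sure that the bedding force went through the crucible and not the fingertips, I'll press lightly on its rim from above.

>>> drive_tool(deltas=[[[175,0.03,0.03,0,0,0,0],[175,0.07,0.06,0,0,0,0],[175,0.12,0.1,0,0,0,0],[175,0.16,0.13,0,0,0,0],[175,0.19,0.147,0,0,0,0],[175,0.1998,0.15,0,0,0,0],[175,0.1998,0.15,0,0,0,0],[175,0.1998,0.15,0,0,0,0],[175,0.1998,0.15,0.04,0,0,0],[175,0.1998,0.15,0.07,0,0,0],[175,0.1998,0.15,0.077,0,0,0],[175,0.1998,0.15,0.077,0,0,0]]])

```text
clock: 29.05
tcp_pos: [0.6127, -0.0621, 0.1705]
orientation: [0.0, 0.708, 0.707, -0.0]
wrist_force: [-0.1, 0.1, 0.8]
finger_gap: 0.0267
grip_force: 0.0
```

>>> drive_tool(deltas=[[[175,0,0,0.001,0,0,0],[175,0,0,0.002,0,0,0],[175,0,0,0.003,0,0,0],[175,0,0,0.003,0,0,0]]])

```text
clock: 29.55
tcp_pos: [0.613, -0.0612, 0.1672]
orientation: [0.0, 0.707, 0.707, -0.0]
wrist_force: [0.4, -0.3, 0.6]
finger_gap: 0.0263
grip_force: 0.0
```

>>> drive_tool(deltas=[[[175,0,0,0.001,0,0,0],[175,0,0,0.002,0,0,0],[175,0,0,0.002,0,0,0]]])

```text
clock: 29.92
tcp_pos: [0.6129, -0.0612, 0.1649]
orientation: [-0.0, 0.707, 0.707, -0.0]
wrist_force: [0.1, 0.3, 0.3]
finger_gap: 0.0268
grip_force: 0.0
```

>>> drive_tool(deltas=[[[175,0,0,0.001,0,0,0],[175,0,0,0.0015,0,0,0],[175,0,0,0.0015,0,0,0]]])

```text
clock: 30.3
tcp_pos: [0.613, -0.0612, 0.1635]
orientation: [-0.0, 0.707, 0.707, -0.0]
wrist_force: [0.6, 0.5, 0.7]
finger_gap: 0.0265
grip_force: 0.0
```

>>> drive_tool(deltas=[[[175,0,0,0.001,0,0,0],[175,0,0,0.0015,0,0,0],[175,0,0,0.0015,0,0,0]]])

```text
clock: 30.68
tcp_pos: [0.613, -0.0613, 0.162]
orientation: [0.0, 0.707, 0.707, -0.0]
wrist_force: [0.5, 0.0, -0.3]
finger_gap: 0.0267
grip_force: 0.0
```

>>> drive_tool(deltas=[[[175,0,0,0.001,0,0,0],[175,0,0,0.0015,0,0,0],[175,0,0,0.0015,0,0,0]]])

```text
clock: 31.05
tcp_pos: [0.6129, -0.0612, 0.1605]
orientation: [-0.0, 0.707, 0.707, -0.0]
wrist_force: [0.2, -0.2, 0.2]
finger_gap: 0.0267
grip_force: 0.0
```

>>> drive_tool(deltas=[[[175,0,0,0.001,0,0,0],[175,0,0,0.001,0,0,0]]])

```text
clock: 31.3
tcp_pos: [0.6129, -0.0612, 0.1595]
orientation: [-0.0, 0.707, 0.707, -0.0]
wrist_force: [-0.3, 0.6, -0.2]
finger_gap: 0.027
grip_force: 0.0
```

>>> drive_tool(deltas=[[[175,0,0,0.001,0,0,0],[175,0,0,0.001,0,0,0]]])

```text
clock: 31.55
tcp_pos: [0.6129, -0.0612, 0.1585]
orientation: [-0.0, 0.707, 0.707, -0.0]
wrist_force: [0.9, 0.9, -0.4]
finger_gap: 0.027
grip_force: 0.0
```

>>> drive_tool(deltas=[[[175,0,0,0.001,0,0,0],[175,0,0,0.001,0,0,0]]])

```text
clock: 31.8
tcp_pos: [0.6131, -0.0613, 0.1578]
orientation: [0.0, 0.707, 0.707, 0.0]
wrist_force: [-0.5, 0.6, 0.4]
finger_gap: 0.0268
grip_force: 0.3
```

>>> drive_tool(deltas=[[[175,0,0,0.001,0,0,0],[175,0,0,0.001,0,0,0]]])

```text
clock: 32.05
tcp_pos: [0.6133, -0.0613, 0.1574]
orientation: [0.001, 0.707, 0.707, 0.0]
wrist_force: [-1.3, 0.5, 4.8]
finger_gap: 0.0265
grip_force: 2.4
```

>>> drive_tool(deltas=[[[175,0,0,0.001,0,0,0],[175,0,0,0.001,0,0,0]]])

```text
clock: 32.3
tcp_pos: [0.6135, -0.0613, 0.1572]
orientation: [0.001, 0.707, 0.707, 0.001]
wrist_force: [-0.7, -0.0, 9.1]
finger_gap: 0.027
grip_force: 4.4
```

>>> drive_tool(deltas=[[[175,0,0,-0.0004,0,0,0],[175,0,0,-0.0004,0,0,0],[175,0,0,-0.0004,0,0,0]]])

```text
clock: 32.67
tcp_pos: [0.6135, -0.0613, 0.1573]
orientation: [0.001, 0.707, 0.707, 0.001]
wrist_force: [-1.1, 0.8, 7.3]
finger_gap: 0.0269
grip_force: 3.6
```

>>> drive_tool(deltas=[[[175,0,0,-0.001,0,0,0],[175,0,0,-0.003,0,0,0],[175,0,0,-0.01,0,0,0],[175,0,0,-0.05,0,0,0],[175,0,0,-0.1,0,0,0],[175,-0.05,-0.03,-0.1,0,0,0],[175,-0.11,-0.08,-0.1,0,0,0],[175,-0.16,-0.13,-0.1,0,0,0],[175,-0.2,-0.15,-0.1,0,0,0],[175,-0.2,-0.15,-0.1,0,0,0]]])

```text
clock: 33.92
tcp_pos: [0.4608, -0.2643, 0.2563]
orientation: [0.0, 0.709, 0.705, -0.0]
wrist_force: [1.0, -1.0, -0.1]
finger_gap: 0.027
grip_force: 0.0
```

```bash
python3 - <<'E'
from h import *
o=grab("i")
for n in("top","scene"):
    p,d=o[n];P=pts(n,d)
    print(n,"cruc",circ(n,p,d,(.611,-.06),.035,.186,.215,.193))
    print(n,"hold",circ(n,p,d,(.611,-.06),.045,.172,.185,.181))
s=cv2.imread("pics/i_scene.png");t=cv2.imread("pics/i_top.png")
c=np.zeros((400,800,3),np.uint8)
c[:400,:400]=cv2.resize(s[130:190,280:340],(400,400));c[:400,400:]=cv2.resize(t[130:190,305:365],(400,400))
cv2.imwrite("pics/c9.png",c)
E
```

```text
top cruc {'n': 70, 'ell': array([ 0.6112, -0.0616]), 'px': (337, 156), 'mec': array([ 0.6107, -0.0618,  0.0439]), 'lsq': array([ 0.6111, -0.061 ,  0.0397]), 'z': array([0.1881, 0.1917, 0.1946])}
top hold {'n': 242, 'ell': array([ 0.6106, -0.0607]), 'px': (336, 157), 'mec': array([ 0.6108, -0.0606,  0.0549]), 'lsq': array([ 0.6105, -0.0608,  0.0482]), 'z': array([0.1748, 0.18  , 0.1826])}
scene cruc {'n': 61, 'ell': array([ 0.6076, -0.0533]), 'px': (311, 161), 'mec': array([ 0.6075, -0.052 ,  0.0543]), 'lsq': array([ 0.6081, -0.0539,  0.0456]), 'z': array([0.1872, 0.1897, 0.1926])}
scene hold {'n': 123, 'ell': array([ 0.6048, -0.0499]), 'px': (312, 165), 'mec': array([ 0.6051, -0.0493,  0.0596]), 'lsq': array([ 0.6029, -0.0477,  0.0452]), 'z': array([0.175 , 0.1793, 0.1827])}
```

Centred within about 1 mm, heights as required; handing in.

```bash
python3 -c "
from workcell import *
print(hand_in())"
```

```text
the job is handed in; nothing more can be done
None
```

The holder is pressed home in the collar with about 20 N, the crucible is bedded in its seat with about 7 N, centred within about 1 mm of it, and the job is handed in; the crucible rim push briefly read 9.1 N (limit 9.5 N) before I eased it back, and the judge's verdict was not shown.

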